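Set out the three control bottles for the analyser

TASK

Set out the three amber control bottles for the analyser: stand each one upright in the dish of the same colour as its cap. One of them is in the aluminium stall behind the carton: move the carton aside, take that bottle out, and afterwards put the carton back upright where it stood, facing as before. Tip no bottle over, and leave the two white-capped spares where they are.

Things in the scene. Friction and masses are not known exactly. Their poses are not given: they have to be found in the camera images.
- bottle_red_mid (a point): Red-capped control bottle: amber, 42 mm diameter, 72 mm tall overall (body up to 50 mm, then a 36 mm diameter, 18 mm tall red screw cap), white label band, about 90 g. Stands upright on the bench at the start. This point is on its axis, half-way up, 36 mm above its foot; z is up along the bottle.
- bottle_yellow_mid (a point): Yellow-capped control bottle: amber, 42 mm diameter, 72 mm tall overall (body up to 50 mm, then a 36 mm diameter, 18 mm tall yellow screw cap), white label band, about 90 g. Stands upright on the bench at the start. This point is on its axis, half-way up, 36 mm above its foot; z is up along the bottle.
- bottle_blue_mid (a point): Blue-capped control bottle: amber, 42 mm diameter, 72 mm tall overall (body up to 50 mm, then a 36 mm diameter, 18 mm tall blue screw cap), white label band, about 90 g. Stands upright on the bench at the start. This point is on its axis, half-way up, 36 mm above its foot; z is up along the bottle.
- spare_a_mid (a point): A spare bottle with a white cap and white body, otherwise the same shape and size as the control bottles (42 mm diameter, 72 mm tall). Not part of the job: leave it standing where it is. This point is on its axis, 36 mm above its foot.
- spare_b_mid (a point): A spare bottle with a white cap and white body, otherwise the same shape and size as the control bottles (42 mm diameter, 72 mm tall). Not part of the job: leave it standing where it is. This point is on its axis, 36 mm above its foot.
- dish_red: Red round dish fixed to the bench, 72 mm outside and 64 mm inside diameter, rim 14 mm high, floor 4 mm thick. Origin at the centre of its underside, on the bench; z up.
- dish_yellow: Yellow round dish fixed to the bench, 72 mm outside and 64 mm inside diameter, rim 14 mm high, floor 4 mm thick. Origin at the centre of its underside, on the bench; z up.
- dish_blue: Blue round dish fixed to the bench, 72 mm outside and 64 mm inside diameter, rim 14 mm high, floor 4 mm thick. Origin at the centre of its underside, on the bench; z up.
- stall: Aluminium bottle stall fixed to the bench: two side walls and a back wall, 60 mm high, 4 mm thick, no floor or roof, 60 mm clear width. Origin at bench height, where a control bottle stands at the start (within 5 mm). x points to the back wall, whose inside is at x = 70 mm; z up. Side walls run x = -23 to 70 mm. The open front faces the robot within 0.25 rad; the carton stands about 8 mm before the bottle.
- carton_mid (a point): White carton with a blue band, loose, standing upright in front of the open stall: 44 mm along its x, 56 mm along its y (the width to grip), 80 mm tall, about 160 g. This point is its centre, 40 mm above its foot. Its x is roughly the stall's x, z up.
Mind the look-alikes: they are no part of the job. What is shaped like the part that bears carton_mid but green is not meant.

How it is judged (in metres and radians):
On the way, in this order (a step that is already met when the one before it is completed fails the run):
1. the carton is moved aside from the front of the stall, more than 80 mm from where it stood (distance of carton_mid from where it was at the start of the episode above 0.08 m), for 0.2 s.
2. with the carton still aside, the bottle behind it is taken out of the stall (no control bottle within 90 mm of the stall's origin) (distance of carton_mid from where it was at the start of the episode above 0.08 m and horizontal distance between each of bottle_red_mid, bottle_yellow_mid, bottle_blue_mid and stall above 0.09 m), for 0.2 s.
At the end, for the whole second after the job is handed in: Each control bottle stands upright (0.1 rad) on the floor of the dish of its cap's colour, axis within 14 mm of its centre; carton upright, within 15 mm of its start and square to the stall within 0.26 rad; white-capped spares within 30 mm of their starts; all released, at rest (horizontal distance between bottle_red_mid and dish_red below 0.014 m and height (world z) of each of bottle_red_mid, bottle_yellow_mid, bottle_blue_mid below 0.045 m and angle between each of bottle_red_mid, bottle_yellow_mid, bottle_blue_mid, carton_mid's own z axis and vertical below 0.1 rad and linear speed of each of bottle_red, bottle_yellow, bottle_blue, carton below 0.02 m/s and horizontal distance between bottle_yellow_mid and dish_yellow below 0.014 m and horizontal distance between bottle_blue_mid and dish_blue below 0.014 m and distance of carton_mid from where it was at the start of the episode below 0.015 m and angle between the x axis of carton_mid and the x axis of stall, either way round below 0.26 rad and distance of each of spare_a_mid, spare_b_mid from where it was at the start of the episode below 0.03 m); the robot touches nothing.
It fails at once if the red-capped bottle is tipped over (more than 0.6 rad) (angle between bottle_red_mid's own z axis and vertical above 0.6 rad).
It fails at once if the yellow-capped bottle is tipped over (more than 0.6 rad) (angle between bottle_yellow_mid's own z axis and vertical above 0.6 rad).
It fails at once if the blue-capped bottle is tipped over (more than 0.6 rad) (angle between bottle_blue_mid's own z axis and vertical above 0.6 rad).
It fails at once if a white-capped spare (a) is pushed more than 30 mm or tipped over (distance of spare_a_mid from where it was at the start of the episode above 0.03 m or angle between spare_a_mid's own z axis and vertical above 0.6 rad).
It fails at once if a white-capped spare (b) is pushed more than 30 mm or tipped over (distance of spare_b_mid from where it was at the start of the episode above 0.03 m or angle between spare_b_mid's own z axis and vertical above 0.6 rad).
It also fails if it takes over 122 s, if anything falls off the work surface, if the arm or the gripper's body presses on something with over 40 N, if the wrist force passes 120 N, or if a joint passes its speed limit or range.

ROBOT

A 7-joint arm with a two-finger parallel gripper is mounted at the origin on the work surface. World frame = base frame: x ahead of the robot, y to its left, z up, the work surface at z = 0. Lengths are in m, angles in degrees, forces in N, time in s.
With the tool pointing down it reaches from about 0.4 to 0.925 m from the base axis. Payload 4.1 kg.
Tool frame: the origin (TCP) lies midway between the tips of the shut fingers; the grasp point (between the pads) lies tcp_to_grasp behind it (tcp_to_grasp is the distance from the TCP to the grasp point, in m); z points along the fingers, y is the line along which they close (so a half turn about z gives the same grasp; the last joint's range is limited). The gripper opens to 85 mm and grips with 20 to 120 N. Pads are 22 mm wide; open, the fingers measure 114 mm over their backs; the gripper's body (76 mm by 85 mm) begins 54 mm behind the grasp point. The pads swing forward as they close: fully open they stand 13 mm farther back than shut.
Start: joints at [-73.969, 22.827, 2.584, 88.041, -1.071, 69.15, -2.905], TCP at [0.24, 0.604, 0.231] pointing down, gripper open.
Joint ranges: [-161.44, 161.44], [-28.35, 127.94], [-78.24, 83.42], [0, 140.83], [-78.03, 258.03], [13.02, 114.36], [-168.23, 168.23]. Speed limits (degrees/s): [147.25, 147.25, 180, 180, 180, 180, 180].

INTERFACE

Orientations are given as [roll, pitch, yaw] about the fixed x, y, z axes, in that order (R = Rz(yaw) Ry(pitch) Rx(roll)).
In Python, from bench import * gives the robot as it stands. The module is installed in compiled form; this text tells all that it offers.
- The arm moves only by the tool jog_arm, never from a script. Its argument "commands" is a list of rows, each a list of 5 numbers: the opening, from 0 (shut) to 1 (fully open), then the shift along the tool's x, y, z in units of 25 mm (1.0 is 25 mm), then the turn about the tool's z in rad. In form: [[claw, dx, dy, dz, yaw], ...]. A call has 1 to 8 rows; each row is the pose to reach, as a shift and turn from the pose commanded when the call began, along the tool's axes at that moment; what a row does not reach only later rows make up. A row lasts 1/10 s, in which the tool goes at most 50 mm and 8.59 degrees, less where a joint would pass 70% of its speed; a pose out of reach is approached as far as the arm can. A call with a gripper value outside its range is refused whole. The fingers move at their own pace and stop on an object; the grip force is fixed at half the most. Time passes only in rows, so rows that repeat a pose let the fingers close. It gives the time, the measured TCP pose, the force, the opening and the grip force at its end, in the units of the state.
- get_obs(): the state, without advancing time (a new reading comes with each control period).
- snapshot(name): name is "scene" or "top" or "wrist"; returns (picture, depth): 480x640x3 uint8, red, green, blue; 480x640 float32, m along the optical axis (not along the pixel's ray), 0 where there is no reading.
- camera_model(name): a dict with "camera_matrix" (3x3 intrinsics, pixels), "k1" (the pictures are not rectified: a ray, as slopes to the right and down, at radius r is drawn at 1 + k1 r^2 times it, then the intrinsics apply), "R" (3x3) and "t" (3): a world point X has camera coordinates R X + t. Camera axes: x right, y down, z forward; pixel columns grow to the right and rows downward; lengths in m; the calibration is good to about 2 mm. A picture is of the moment at which its call begins: read the wrist's pose just before it. camera_model takes no time and is no camera call; for the wrist camera it gives the pose at the moment of the call.
- job_done(): hands the job in; it is judged then, once.
The state is a dict: "t": time; "q": joint angles; "qd": joint speeds; "effort": joint torques, N m; "eef_pos": TCP position; "tool_rot": TCP orientation; "wrist_force": force on the tool from outside, world axes, zero at the start; "moment": the same for the moment, N m; "gripper_width": finger opening in m; "grasp_force": force on a finger pad.
Only numpy, scipy, OpenCV 4.12 (cv2) and the standard library are available. Lean on these libraries where they do the work, as an engineer would, in place of code of your own. Each camera call takes 0.05 s, during which the arm holds its last target. There are 200 camera calls.

## Working session

There is one attempt and no reset: what is moved stays moved. The work goes in short steps, Python scripts to look and compute and a tool call to move; the robot and the scene stay as the last step left them, time stands still between calls to the robot, and variables do not carry over. Pictures are saved under pics/ and viewed, at most 14 in all, crops included, and the job is handed in when it is done.

Besides the shell and the picture viewer there is one more tool, called after "Request:" as name(argument=value, ...), one argument or row to a line, values as JSON. jog_arm: Moves the arm, as the interface text tells. Its arguments: {"type":"object","properties":{"commands":{"type":"array","items":{"type":"array","items":{"type":"number"}}}},"required":["commands"]}

```bash
mkdir -p pics
python3 - <<'E'
from bench import *
import cv2, numpy as np
o=get_obs(); print({k:np.round(o[k],3).tolist() for k in ("t","eef_pos","tool_rot","gripper_width")})
for n in ("scene","top"):
    p,d=snapshot(n); cv2.imwrite(f"pics/{n}0.png",p[:,:,::-1]); np.savez(f"{n}0.npz",p=p,d=d)
    m=camera_model(n); print(n,m)
import bench; print([x for x in dir(bench) if not x.startswith('__')])
try: print(tcp_to_grasp)
except Exception as e: print(e)
E
```

```text
{'t': 0.0, 'eef_pos': [0.24, 0.603, 0.23], 'tool_rot': [-179.885, 0.008, 158.305], 'gripper_width': 0.085}
scene {'camera_matrix': array([[541.3340363 ,   0.        , 317.51811703],
       [  0.        , 541.3340363 , 245.19585197],
       [  0.        ,   0.        ,   1.        ]]), 'k1': 0.01007425109184587, 'R': array([[-0.78122812,  0.62419621,  0.00785582],
       [ 0.42581113,  0.54205227, -0.72447513],
       [-0.45647289, -0.56263525, -0.68925617]]), 't': array([ 0.40529761, -0.16938039,  1.37119501])}
top {'camera_matrix': array([[439.70435814,   0.        , 317.82720849],
       [  0.        , 439.70435814, 243.52250181],
       [  0.        ,   0.        ,   1.        ]]), 'k1': -0.10818878121400796, 'R': array([[ 0.00715137, -0.99995553, -0.00614858],
       [-0.98031863, -0.00579754, -0.19733668],
       [ 0.19729225,  0.00743879, -0.9803165 ]]), 't': array([-0.01465531,  0.53189686,  0.77418239])}
['Unreachable', 'camera_model', 'get_obs', 'job_done', 'snapshot', 'tcp_to_grasp']
0.0187
```

View pics/top0.png

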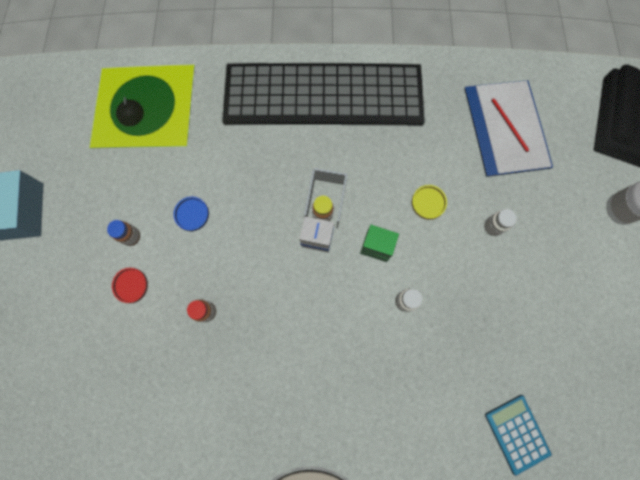

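View pics/scene0.png

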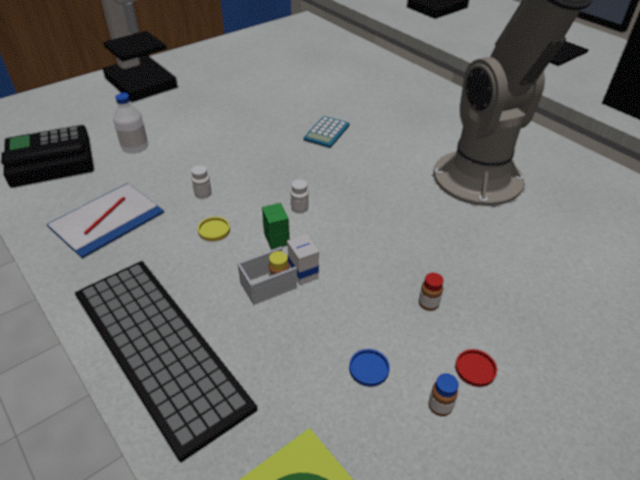

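Top view: the carton is at (318,233), with the stall and yellow bottle behind it at (323,205). The green decoy is at (380,242). The dishes are blue (191,214), red (130,285) and yellow (429,202). The bottles are blue (118,229) and red (198,310), and the spares are at (505,219) and (410,299). The scene view agrees, and the arm is clear of everything.

```bash
cat > h.py <<'E'
import numpy as np, cv2
from bench import *
def world(name,d,m=None):
    m=m or camera_model(name); K=m["camera_matrix"]; k=m["k1"]
    v,u=np.mgrid[0:480,0:640]
    x=(u-K[0,2])/K[0,0]; y=(v-K[1,2])/K[1,1]; a,b=x.copy(),y.copy()
    for _ in range(6):
        s=1+k*(a*a+b*b); a,b=x/s,y/s
    P=np.stack([a*d,b*d,d],-1)-m["t"]
    return P@m["R"]
def masks(p):
    h=cv2.cvtColor(p,cv2.COLOR_RGB2HSV).astype(int); H,S,V=h[...,0],h[...,1],h[...,2]
    return dict(red=((H<8)|(H>172))&(S>150)&(V>80),yellow=(abs(H-27)<6)&(S>150)&(V>90),blue=(abs(H-112)<9)&(S>130)&(V>70),
      green=(abs(H-65)<10)&(S>130)&(V>50),white=(S<40)&(V>150))
def blobs(m,amin=40):
    n,l,s,c=cv2.connectedComponentsWithStats(m.astype(np.uint8))
    return [(l==i,c[i],s[i,4]) for i in range(1,n) if s[i,4]>=amin]
def circ(P):
    c,r=cv2.minEnclosingCircle(P[:,:2].astype(np.float32)); return np.array(c),r
E
python3 - <<'E'
from h import *
f=np.load("top0.npz"); p,d=f["p"],f["d"]; W=world("top",d); M=masks(p)
for c in ("red","yellow","blue","green"):
    for b,ce,a in blobs(M[c]):
        P=W[b]; P=P[(P[:,2]>-.01)]; z=np.percentile(P[:,2],90); T=P[P[:,2]>z-.008]
        print(c,ce.round(),a,"z",z.round(4),"mid",((T[:,:2].min(0)+T[:,:2].max(0))/2).round(4),"ext",np.ptp(T[:,:2],axis=0).round(3))
# high things near the centre: carton top, spares
for (u,v) in ((505,219),(410,299),(318,228)):
    b=np.zeros((480,640),bool); b[v-30:v+30,u-30:u+30]=1; b&=(W[...,2]>.064)&~M["yellow"]&~M["green"]
    for bb,ce,a in blobs(b,60):
        P=W[bb]; r=cv2.minAreaRect(P[:,:2].astype(np.float32)*1000); print(u,v,a,ce.round(),"z",np.median(P[:,2]).round(4),"rect",np.round(r[0],1),np.round(r[1],1),round(r[2],1))
# stall wall tops
b=np.zeros((480,640),bool); b[160:230,295:360]=1; b&=(W[...,2]>.052)&(W[...,2]<.066)&~M["yellow"]
P=W[b]; r=cv2.minAreaRect(P[:,:2].astype(np.float32)*1000); print("stall",len(P),np.round(r[0],1),np.round(r[1],1),r[2])
E
```

```text
red [510. 124.] 124 z 0.0223 mid [ 0.8012 -0.4182] ext [0.113 0.065]
red [130. 285.] 814 z 0.0087 mid [0.4279 0.1898] ext [0.118 0.414]
red [197. 309.] 257 z 0.0744 mid [0.3948 0.1028] ext [0.052 0.24 ]
yellow [429. 202.] 799 z 0.0138 mid [ 0.5151 -0.1427] ext [0.293 0.251]
yellow [322. 205.] 228 z 0.0745 mid [ 0.4933 -0.0195] ext [0.249 0.032]
blue [481. 131.] 869 z 0.0131 mid [ 0.6317 -0.1999] ext [0.526 0.365]
blue [191. 213.] 851 z 0.014 mid [0.5017 0.1325] ext [0.266 0.3  ]
blue [116. 229.] 230 z 0.074 mid [0.5542 0.3729] ext [0.032 0.034]
green [146. 103.] 2084 z 0.0063 mid [0.6459 0.2164] ext [0.554 0.467]
green [381. 240.] 620 z 0.0827 mid [ 0.4641 -0.0859] ext [0.191 0.137]
505 219 279 [507. 218.] z 0.0726 rect [ 486.5 -197.4] [ 33.8 428.9] 28.7
410 299 316 [412. 299.] z 0.0725 rect [ 428.2 -182.3] [35.2 34.4] 89.1
318 228 770 [316. 231.] z 0.0807 rect [473.7   0.7] [ 59.1 204.4] 83.7
stall 382 [623.5 -23.8] [ 68.3 106.5] 80.13179016113281
```

Run:
```python
import cv2
p=cv2.imread("pics/top0.png"); cv2.imwrite("pics/crop1.png",cv2.resize(p[160:270,270:410],None,fx=5,fy=5,interpolation=cv2.INTER_CUBIC))
```

```text
(no output)
```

View pics/crop1.png

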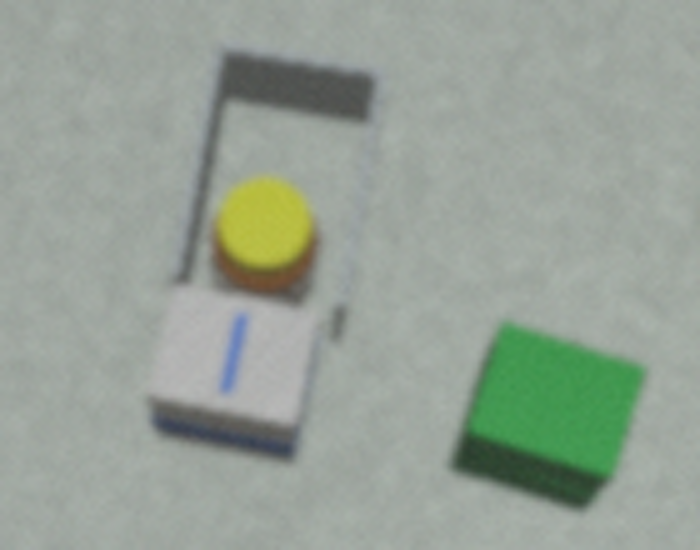

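The crop shows the carton top with its blue stripe at crop (235,350), and the stall is tilted a few degrees. The yellow cap is at (265,222), and the green decoy is well to the right. The depth has outliers, so I'll cast the mask pixels onto known planes instead.

```bash
cat >> h.py <<'E'
def plane(name,px,z,m=None):
    m=m or camera_model(name); K=m["camera_matrix"]; px=np.atleast_2d(px).astype(float)
    a0=(px-K[[0,1],[2,2]])/K[0,0]; a=a0.copy()
    for _ in range(6): a=a0/(1+m["k1"]*(a**2).sum(1,keepdims=True))
    C=-m["R"].T@m["t"]; D=np.c_[a,np.ones(len(a))]@m["R"]
    return C[:2]+D[:,:2]*((z-C[2])/D[:,2:])
def cap(name,W,b,z,tol=.006,m=None):
    """mask pixels whose depth lies near height z, cast on that plane -> centre, size"""
    bb=b&(abs(W[...,2]-z)<tol); v,u=np.nonzero(bb); P=plane(name,np.c_[u,v],z,m)
    P=P[(np.linalg.norm(P-np.median(P,0),axis=1)<.06)]
    return P
E
python3 - <<'E'
from h import *
f=np.load("top0.npz"); p,d=f["p"],f["d"]; W=world("top",d); M=masks(p)
for c in ("red","yellow","blue"):
    for b,ce,a in blobs(M[c]):
        if ce[1]<140: continue
        z=.072 if a<400 else .010
        if a>400:
            v,u=np.nonzero(b); P=plane("top",np.c_[u,v],z)
        else: P=cap("top",W,b,z)
        cc,r=circ(P); print(c,"dish" if a>400 else "cap",len(P),P.mean(0).round(4),cc.round(4),round(r,4))
for (u,v) in ((505,219),(410,299),(318,228),(380,242)):
    b=np.zeros((480,640),bool); b[v-22:v+22,u-22:u+22]=1; b&=~M["yellow"]
    z=.072 if u in(505,410) else .08
    P=cap("top",W,b,z); r=cv2.minAreaRect(P.astype(np.float32)*1000)
    print(u,len(P),P.mean(0).round(4),np.round(r[0],1),np.round(r[1],1),round(r[2],1))
b=np.zeros((480,640),bool); b[160:232,300:352]=1; b&=(abs(W[...,2]-.06)<.006)&~M["yellow"]
v,u=np.nonzero(b); P=plane("top",np.c_[u,v],.06);r=cv2.minAreaRect(P.astype(np.float32)*1000); print("stall",len(P),np.round(r[0],1),np.round(r[1],1),r[2])
E
```

```text
red dish 814 [0.454  0.3629] [0.4542 0.3645] 0.0342
red cap 255 [0.4055 0.2065] [0.4053 0.2066] 0.0166
yellow dish 799 [ 0.6283 -0.2355] [ 0.629  -0.2358] 0.034
yellow cap 225 [ 0.602  -0.0195] [ 0.6016 -0.0193] 0.0167
blue dish 851 [0.6015 0.2481] [0.6012 0.2486] 0.0351
blue cap 230 [0.5547 0.3726] [0.5546 0.3728] 0.0173
505 275 [ 0.5798 -0.3687] [ 579.2 -368.8] [34.5 36.5] 42.9
410 311 [ 0.428  -0.1819] [ 428.2 -182.6] [34.5 34.4] 88.5
318 735 [ 0.5506 -0.0079] [550.6  -7.9] [55.9 45.1] 78.5
380 745 [ 0.5343 -0.126 ] [ 534.3 -125.9] [56.6 45.5] 72.1
stall 344 [618.5 -23. ] [ 68.  116.9] 80.131591796875
```

```bash
cat > go.py <<'E'
import sys,json
from h import *
from scipy.spatial.transform import Rotation as Ro
# usage: go.py "x y z yaw" ... (from the pose now, or from start= if the first arg begins with @)
a=sys.argv[1:]; o=get_obs(); p=np.array(o["eef_pos"]); r=o["tool_rot"]
if a[0][0]=="@":
    q=np.array(a.pop(0)[1:].split(),float); p,r=q[:3],[180,0,q[3]]
R=Ro.from_euler("xyz",r,degrees=True).as_matrix()
for s in a:
    x,y,z,w=map(float,s.split()); d=R.T@(np.array([x,y,z])-p)/.025
    print(d.round(2).tolist(),round(-np.deg2rad((w-r[2]+180)%360-180),3))
E
python3 go.py "0.5506 -0.008 0.17 168.5" "0.5506 -0.008 0.03 168.5"
```

```text
[-20.58, -18.13, 2.45] -0.178
[-20.58, -18.12, 8.05] -0.178
```

Request:
jog_arm(
  commands=[
    [1,-20.58,-18.13,2.4,-0.178],
    [1,-20.58,-18.13,2.4,-0.178],
    [1,-20.58,-18.13,2.4,-0.178],
    [1,-20.58,-18.13,2.4,-0.178],
    [1,-20.58,-18.13,2.4,-0.178],
    [1,-20.58,-18.13,2.4,-0.178],
    [1,-20.58,-18.13,2.4,-0.178],
    [1,-20.58,-18.13,2.4,-0.178],
  ],
)

```text
t: 0.9
eef_pos: [0.4211, 0.2466, 0.1961]
tool_rot: [180.0, -0.0, 168.5]
wrist_force: [0.3, 0.3, -0.1]
gripper_width: 0.0853
grasp_force: 0.0
```

```bash
python3 go.py "0.5506 -0.008 0.17 168.5" "0.5506 -0.008 0.03 168.5"
```

```text
[-7.1, -8.95, 1.04] 0.0
[-7.1, -8.95, 6.64] 0.0
```

Request:
jog_arm(
  commands=[
    [1,-7.1,-8.95,1.0,0],
    [1,-7.1,-8.95,1.0,0],
    [1,-7.1,-8.95,1.0,0],
    [1,-7.1,-8.95,1.0,0],
    [1,-7.1,-8.95,1.0,0],
    [1,-7.1,-8.95,1.0,0],
    [1,-7.1,-8.95,1.0,0],
    [1,-7.1,-8.95,1.0,0],
  ],
)

```text
t: 1.7
eef_pos: [0.5497, -0.0066, 0.1709]
tool_rot: [-180.0, -0.1, 168.4]
wrist_force: [-0.6, 0.9, 0.2]
gripper_width: 0.0852
grasp_force: 0.0
```

Run:
```python
from h import *
o=get_obs(); print(np.round(o["eef_pos"],4),np.round(o["tool_rot"],2))
m=camera_model("wrist"); p,d=snapshot("wrist"); cv2.imwrite("pics/w1.png",p[:,:,::-1]); W=world("wrist",d,m)
P=cap("wrist",W,np.ones((480,640),bool),.08,.005,m); r=cv2.minAreaRect(P.astype(np.float32)*1000); print(len(P),r)
b=masks(p)["yellow"]; P=cap("wrist",W,b,.072,.005,m); print(len(P),circ(P) if len(P) else 0)
```

```text
[ 0.5497 -0.0066  0.1709] [-1.7999e+02 -8.0000e-02  1.6837e+02]
5499 ((549.4392700195312, -40.04283142089844), (117.24649810791016, 61.9913215637207), 78.35199737548828)
1645 (array([ 0.60005641, -0.01948577]), 0.017785068601369858)
```

View pics/w1.png

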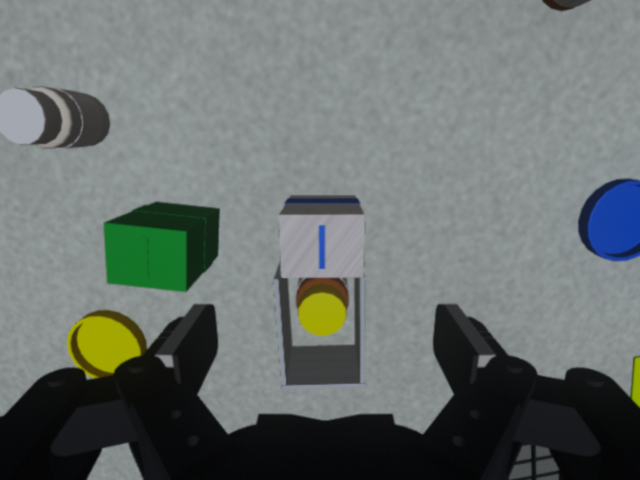

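The wrist view shows the carton top at about (322,245), square to the fingers, with the yellow cap right behind it at (322,312). The top-view estimates hold, so I'll descend and grip.

Request:
jog_arm(
  commands=[
    [1,0,0,1.8,0],
    [1,0,0,3.4,0],
    [1,0,0,4.8,0],
    [1,0,0,5.6,0],
    [1,0,0,5.6,0],
    [0,0,0,5.6,0],
    [0,0,0,5.6,0],
    [0,0,0,5.6,0],
  ],
)

```text
t: 2.55
eef_pos: [0.5517, -0.0056, 0.0333]
tool_rot: [179.9, 0.2, 168.5]
wrist_force: [0.8, 0.3, 5.4]
gripper_width: 0.0555
grasp_force: 64.4
```

Request:
jog_arm(
  commands=[
    [0,0,0,0,0],
    [0,0,0,0,0],
    [0,0,0,0,0],
    [0,0,0,0,0],
    [0,0,0,0,0],
  ],
)

```text
t: 3.05
eef_pos: [0.5518, -0.0056, 0.0333]
tool_rot: [179.9, 0.2, 168.5]
wrist_force: [-0.9, 1.3, 6.7]
gripper_width: 0.0556
grasp_force: 64.2
```

```bash
python3 go.py "0.5506 -0.008 0.09 168.5" "0.48 0.085 0.09 168.5" "0.48 0.085 0.031 168.5"
```

```text
[0.02, -0.1, -2.27] 0.0
[3.53, 2.98, -2.27] 0.0
[3.54, 2.98, 0.09] 0.0
```

Request:
jog_arm(
  commands=[
    [0,0,0,-1,0],
    [0,0,0,-2,0],
    [0,0.8,0.7,-2,0],
    [0,1.8,1.5,-2,0],
    [0,2.8,2.4,-2,0],
    [0,3.5,3.0,-2,0],
    [0,3.5,3.0,-2,0],
    [0,3.5,3.0,-1,0],
  ],
)

```text
t: 3.85
eef_pos: [0.4822, 0.0863, 0.0589]
tool_rot: [179.8, 0.4, 168.6]
wrist_force: [1.0, -0.3, -1.9]
gripper_width: 0.0553
grasp_force: 64.3
```

Request:
jog_arm(
  commands=[
    [0,0,0,0.5,0],
    [0,0,0,0.9,0],
    [0,0,0,1,0],
    [0,0,0,1,0],
    [1,0,0,1,0],
    [1,0,0,1,0],
    [1,0,0,1,0],
    [1,0,0,1,0],
  ],
)

```text
t: 4.65
eef_pos: [0.4795, 0.0849, 0.0313]
tool_rot: [180.0, 0.0, 168.5]
wrist_force: [-0.5, 0.1, -0.3]
gripper_width: 0.0857
grasp_force: 0.0
```

```bash
python3 -c "
from h import *; print(np.round(get_obs()['q'],1))"; python3 go.py "0.601 -0.0195 0.16 78.5"
```

```text
[-31.   22.5  19.  120.9 -11.6  38.3  74.3]
[-5.6, -3.12, -5.15] 1.571
```

Request:
jog_arm(
  commands=[
    [1,0,0,-2,0],
    [1,0,0,-4,0],
    [1,-1,-0.5,-5.2,0.15],
    [1,-2.5,-1.4,-5.2,0.3],
    [1,-4,-2.2,-5.2,0.45],
    [1,-5.6,-3.1,-5.2,0.6],
    [1,-5.6,-3.1,-5.2,0.75],
    [1,-5.6,-3.1,-5.2,0.9],
  ],
)

```text
t: 5.45
eef_pos: [0.6017, -0.0208, 0.161]
tool_rot: [-180.0, 0.1, 116.4]
wrist_force: [-0.9, 0.7, -0.8]
gripper_width: 0.0854
grasp_force: 0.0
```

Request:
jog_arm(
  commands=[
    [1,0,0,0,0.671],
    [1,0,0,0,0.671],
    [1,0,0,0,0.671],
    [1,0,0,0,0.671],
    [1,0,0,0,0.671],
    [1,0,0,0,0.671],
    [1,0,0,0,0.671],
  ],
)

```text
t: 6.15
eef_pos: [0.601, -0.0188, 0.1612]
tool_rot: [-180.0, 0.0, 78.6]
wrist_force: [0.3, 0.8, -0.1]
gripper_width: 0.0855
grasp_force: 0.0
```

```bash
cat > look.py <<'E'
import sys
from h import *
m=camera_model("wrist"); p,d=snapshot("wrist"); cv2.imwrite(f"pics/{sys.argv[1]}.png",p[:,:,::-1]); W=world("wrist",d,m); M=masks(p)
for c in ("red","yellow","blue"):
    P=cap("wrist",W,M[c],.072,.006,m)
    if len(P)>100: print(c,"cap",len(P),circ(P))
    P=cap("wrist",W,M[c],.009,.008,m)
    if len(P)>100: print(c,"dish",len(P),circ(P))
E
python3 look.py w2; python3 go.py "0.6008 -0.0195 0.16 78.5" "0.6008 -0.0195 0.018 78.5"
```

```text
yellow cap 2143 (array([ 0.60057533, -0.01944776]), 0.017903227359056473)
yellow dish 929 (array([ 0.63342673, -0.22443765]), 0.030580932274460793)
[-0.03, -0.0, 0.05] 0.001
[-0.03, -0.0, 5.73] 0.001
  return _methods._mean(a, axis=axis, dtype=dtype,
  ret = um.true_divide(
```

View pics/w2.png

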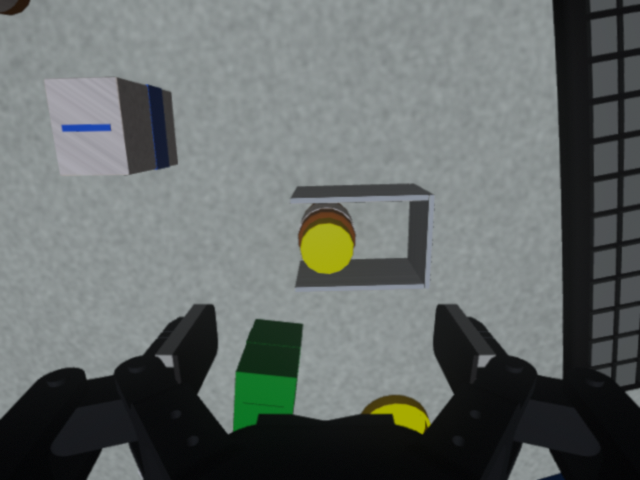

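The wrist view shows the yellow cap at (327,247), centred between the fingers. The stall walls are clear either side and the carton is aside at (90,125). I'll descend and grip along the stall's length.

Request:
jog_arm(
  commands=[
    [1,0,0,1.8,0],
    [1,0,0,3.4,0],
    [1,0,0,4.6,0],
    [1,0,0,5.4,0],
    [1,0,0,5.7,0],
    [1,0,0,5.7,0],
    [0,0,0,5.7,0],
    [0,0,0,5.7,0],
  ],
)

```text
t: 7.0
eef_pos: [0.6023, -0.019, 0.0204]
tool_rot: [179.8, -0.0, 78.5]
wrist_force: [0.9, 0.1, 1.4]
gripper_width: 0.0587
grasp_force: 0.0
```

Request:
jog_arm(
  commands=[
    [0,0,0,0,0],
    [0,0,0,0,0],
    [0,0,0,0,0],
    [0,0,0,0,0],
    [0,0,0,0,0],
    [0,0,0,-0.5,0],
    [0,0,0,-1.5,0],
    [0,0,0,-2.5,0],
  ],
)

```text
t: 7.8
eef_pos: [0.6003, -0.0189, 0.0822]
tool_rot: [-179.9, 0.0, 78.5]
wrist_force: [0.2, -0.6, -0.3]
gripper_width: 0.0406
grasp_force: 60.6
```

Request:
jog_arm(
  commands=[
    [0,0,0,-1,0],
    [0,0,0,-1.6,0],
    [0,0,0,-1.6,0],
  ],
)

```text
t: 8.1
eef_pos: [0.6025, -0.0191, 0.1238]
tool_rot: [179.8, -0.1, 78.5]
wrist_force: [-0.3, -0.2, -0.7]
gripper_width: 0.0404
grasp_force: 60.6
```

```bash
python3 go.py "0.6290 -0.2357 0.122 78.5" "0.629 -0.2357 0.0235 78.5"; python3 -c "
from h import *; print(get_obs()['q'])"
```

```text
[-8.28, 2.77, 0.07] -0.0
[-8.28, 2.75, 4.01] -0.0
[-33.4279933   29.64630547  42.09208607 102.29120269 -23.39630449
  56.83436343   6.42202306]
```

Request:
jog_arm(
  commands=[
    [0,-0.8,0.3,0,0],
    [0,-2,0.7,0,0],
    [0,-3.5,1.2,0,0],
    [0,-5,1.7,0,0],
    [0,-6.5,2.2,0,0],
    [0,-7.7,2.6,0,0],
    [0,-8.28,2.77,0,0],
    [0,-8.28,2.77,0,0],
  ],
)

```text
t: 8.9
eef_pos: [0.6262, -0.238, 0.1204]
tool_rot: [-179.9, 0.1, 78.3]
wrist_force: [-0.2, -0.3, -0.9]
gripper_width: 0.0405
grasp_force: 60.6
```

```bash
python3 look.py w3 2>/dev/null; python3 go.py "0.6290 -0.2357 0.0240 78.5"
python3 - <<'E'
from h import *
p,d=snapshot("top");W=world("top",d);M=masks(p)
P=cap("top",W,M["yellow"],.009,.01);print(circ(P))
E
```

```text
yellow dish 6080 (array([ 0.62561399, -0.23701923]), 0.036486539989709854)
blue dish 3608 (array([ 0.79996711, -0.35210747]), 0.05683152750134468)
[-0.01, 0.1, 3.85] -0.001
(array([0.79951328, 0.31074139]), 0.05842941999435425)
```

Request:
jog_arm(
  commands=[
    [0,0,0.05,1.2,0],
    [0,0,0.05,2.4,0],
    [0,0,0.05,3.2,0],
    [0,0,0.05,3.7,0],
    [0,0,0.05,3.88,0],
    [0,0,0.05,3.9,0],
    [0,0,0.05,3.9,0],
    [0,0,0.05,3.9,0],
  ],
)

```text
t: 9.8
eef_pos: [0.6294, -0.2352, 0.0244]
tool_rot: [179.9, -0.0, 78.5]
wrist_force: [0.0, 0.8, 0.1]
gripper_width: 0.0404
grasp_force: 60.7
```

Request:
jog_arm(
  commands=[
    [1,0,0,0,0],
    [1,0,0,0,0],
    [1,0,0,0,0],
    [1,0,0,0,0],
    [1,0,0,-1,0],
    [1,0,0,-3,0],
    [1,0,0,-5,0],
    [1,0,0,-5.5,0],
  ],
)

```text
t: 10.6
eef_pos: [0.6317, -0.2383, 0.168]
tool_rot: [179.4, 0.1, 78.4]
wrist_force: [1.3, -1.2, 0.4]
gripper_width: 0.0856
grasp_force: 0.0
```

```bash
python3 look.py w4 2>/dev/null; python3 go.py "0.482 0.0855 0.16 168.5"
```

```text
yellow cap 1937 (array([ 0.62796909, -0.23689194]), 0.01819893717765808)
yellow dish 2473 (array([ 0.62516218, -0.23690109]), 0.03640840947628021)
blue dish 3007 (array([ 0.81343377, -0.35251859]), 0.059822749346494675)
[11.48, -8.45, 0.21] -1.572
```

View pics/w4.png

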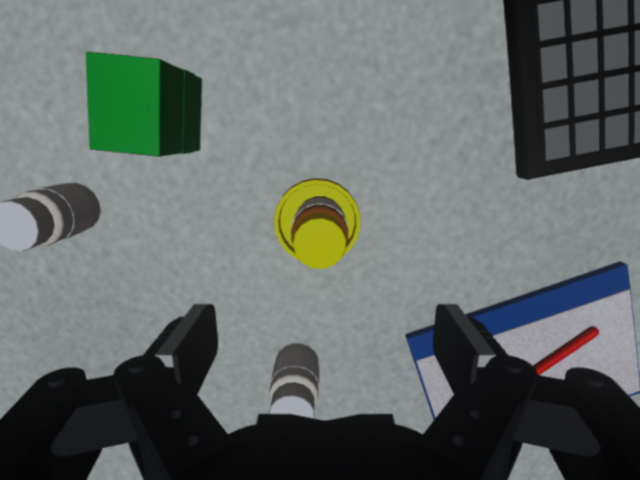

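The yellow bottle stands upright at (320,243), centred in its dish to about 3 mm. Next is the carton.

Request:
jog_arm(
  commands=[
    [1,1.3,-1,0.2,-0.15],
    [1,3,-2.2,0.2,-0.3],
    [1,4.6,-3.4,0.2,-0.45],
    [1,6.2,-4.6,0.2,-0.6],
    [1,7.8,-5.8,0.2,-0.75],
    [1,9.4,-6.9,0.2,-0.9],
    [1,11,-8.1,0.2,-1.05],
    [1,11.48,-8.45,0.2,-1.2],
  ],
)

```text
t: 11.45
eef_pos: [0.4754, 0.0933, 0.155]
tool_rot: [-180.0, -0.3, 148.1]
wrist_force: [0.4, 0.2, -1.0]
gripper_width: 0.086
grasp_force: 0.0
```

```bash
python3 go.py "0.482 0.0855 0.16 168.5"
```

```text
[-0.39, -0.12, -0.2] -0.356
```

Request:
jog_arm(
  commands=[
    [1,0,0,0,-0.15],
    [1,0,0,0,-0.3],
    [1,0,0,0,-0.356],
    [1,0,0,0,-0.356],
    [1,0,0,0,-0.356],
  ],
)

```text
t: 11.95
eef_pos: [0.4785, 0.0875, 0.1556]
tool_rot: [-180.0, -0.1, 167.6]
wrist_force: [-0.2, 0.3, 0.5]
gripper_width: 0.0852
grasp_force: 0.0
```

```bash
python3 - <<'E'
from h import *
m=camera_model("wrist"); p,d=snapshot("wrist"); W=world("wrist",d,m)
P=cap("wrist",W,masks(p)["white"],.08,.005,m); print(len(P),cv2.minAreaRect(P.astype(np.float32)*1000))
E
python3 go.py "0.4795 0.0849 0.0313 168.5"
```

```text
5405 ((476.90728759765625, 84.6844482421875), (55.699302673339844, 43.053707122802734), 78.30758666992188)
[-0.06, -0.09, 4.98] -0.016
```

Request:
jog_arm(
  commands=[
    [1,-0.06,-0.09,1.6,-0.016],
    [1,-0.06,-0.09,3.2,-0.016],
    [1,-0.06,-0.09,4.4,-0.016],
    [1,-0.06,-0.09,4.95,-0.016],
    [1,-0.06,-0.09,4.95,-0.016],
    [0,-0.06,-0.09,4.95,-0.016],
    [0,-0.06,-0.09,4.95,-0.016],
    [0,-0.06,-0.09,4.95,-0.016],
  ],
)

```text
t: 12.8
eef_pos: [0.4814, 0.0854, 0.034]
tool_rot: [179.9, 0.2, 168.5]
wrist_force: [1.3, -0.7, 2.9]
gripper_width: 0.0553
grasp_force: 63.9
```

Request:
jog_arm(
  commands=[
    [0,0,0,0,0],
    [0,0,0,0,0],
    [0,0,0,0,0],
    [0,0,0,-1,0],
    [0,0,0,-2,0],
    [0,0,0,-2,0],
  ],
)

```text
t: 13.4
eef_pos: [0.4823, 0.0856, 0.0853]
tool_rot: [179.8, 0.3, 168.6]
wrist_force: [0.5, 0.9, -1.4]
gripper_width: 0.0555
grasp_force: 64.4
```

```bash
python3 - <<'E'
from h import *
p,d=snapshot("top");  W=world("top",d)
b=np.zeros((480,640),bool)
E
python3 go.py "0.5515 -0.0079 0.08 168.5"
```

```text
[-3.51, -3.1, 0.15] 0.001
```

Request:
jog_arm(
  commands=[
    [0,-0.8,-0.7,0,0],
    [0,-1.8,-1.5,0,0],
    [0,-2.8,-2.4,0,0],
    [0,-3.56,-3.08,0,0],
    [0,-3.56,-3.08,0,0],
    [0,-3.56,-3.08,1,0],
    [0,-3.56,-3.08,1.7,0],
    [0,-3.56,-3.08,2,0],
  ],
)

```text
t: 14.25
eef_pos: [0.5492, -0.0072, 0.0337]
tool_rot: [180.0, -0.5, 168.6]
wrist_force: [-23.6, 1.4, 74.8]
gripper_width: 0.0555
grasp_force: 72.0
```

Request:
jog_arm(
  commands=[
    [0,0,0,0,0],
    [0,0,0,0.03,0],
    [1,0,0,0,0],
    [1,0,0,0,0],
    [1,0,0,0,0],
    [1,0,0,-1.8,0],
    [1,0,0,-3.6,0],
    [1,0,0,-5,0],
  ],
)

```text
t: 15.05
eef_pos: [0.5524, -0.008, 0.1594]
tool_rot: [180.0, 0.1, 168.6]
wrist_force: [0.6, -0.0, -0.1]
gripper_width: 0.0855
grasp_force: 0.0
```

```bash
python3 - <<'E'
from h import *
m=camera_model("wrist"); p,d=snapshot("wrist"); cv2.imwrite("pics/w5.png",p[:,:,::-1]); W=world("wrist",d,m)
b=masks(p)["white"]; b[:,:220]=0; b[:,420:]=0
P=cap("wrist",W,b,.08,.005,m); print(len(P),cv2.minAreaRect(P.astype(np.float32)*1000))
E
python3 go.py "0.4055 0.2066 0.165 168.5" "0.4055 0.2066 0.018 168.5"
```

```text
5384 ((545.9279174804688, -6.485174179077148), (55.76542282104492, 42.63654327392578), 78.51981353759766)
[7.61, 7.22, -0.05] 0.001
[7.67, 7.2, 5.83] 0.001
```

View pics/w5.png

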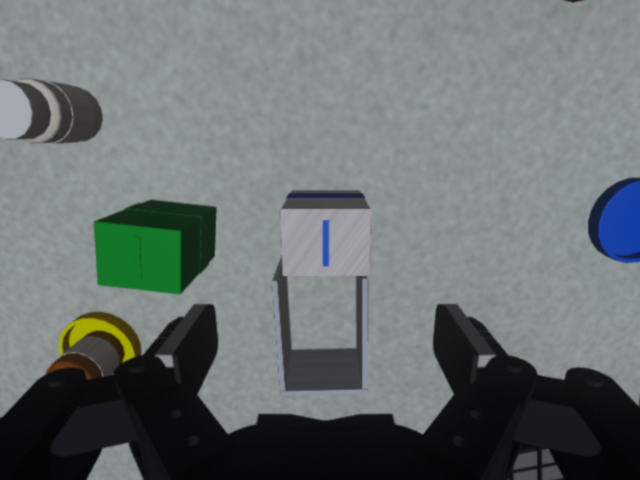

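The carton is back in front of the stall, with its top at (325,240), square and upright. It is about 4 mm off, within tolerance. Now the red bottle.

Request:
jog_arm(
  commands=[
    [1,1.2,1.1,0,0],
    [1,2.5,2.4,0,0],
    [1,3.8,3.6,0,0],
    [1,5.1,4.8,0,0],
    [1,6.4,6.1,0,0],
    [1,7.6,7.22,0,0],
    [1,7.6,7.22,0,0],
    [1,7.6,7.22,0,0],
  ],
)

```text
t: 15.9
eef_pos: [0.4009, 0.2072, 0.1572]
tool_rot: [-180.0, -0.0, 168.7]
wrist_force: [0.3, -0.4, 0.2]
gripper_width: 0.0849
grasp_force: 0.0
```

```bash
python3 look.py w6 2>/dev/null; python3 go.py "0.4055 0.2066 0.165 168.5" "0.4055 0.2066 0.018 168.5"
python3 - <<'E'
from h import *
p,d=snapshot("top"); cv2.imwrite("pics/top2.png",p[:,:,::-1]);W=world("top",d)
b=np.zeros((480,640),bool); b[206:250,296:340]=1
P=cap("top",W,b,.08); print(len(P),P.mean(0),cv2.minAreaRect(P.astype(np.float32)*1000))
E
```

```text
red cap 2137 (array([0.40169609, 0.20856981]), 0.017836635932326317)
red dish 4857 (array([0.45278269, 0.36720303]), 0.036500927060842514)
blue dish 2082 (array([0.59239101, 0.24936518]), 0.03431643173098564)
[-0.15, 0.05, -0.31] 0.001
[-0.15, 0.05, 5.57] 0.001
733 [ 0.54821585 -0.00569125] ((548.19775390625, -5.6554107666015625), (56.065364837646484, 44.821205139160156), 78.66638946533203)
```

Request:
jog_arm(
  commands=[
    [1,-0.06,0.05,1.6,0],
    [1,-0.06,0.05,3.2,0],
    [1,-0.06,0.05,4.6,0],
    [1,-0.06,0.05,5.3,0],
    [1,-0.06,0.05,5.55,0],
    [1,-0.06,0.05,5.55,0],
    [0,-0.06,0.05,5.55,0],
    [0,-0.06,0.05,5.55,0],
  ],
)

```text
t: 16.8
eef_pos: [0.4046, 0.2079, 0.0201]
tool_rot: [179.9, 0.1, 168.5]
wrist_force: [0.5, 0.5, 0.1]
gripper_width: 0.059
grasp_force: 0.0
```

Request:
jog_arm(
  commands=[
    [0,0,0,0,0],
    [0,0,0,0,0],
    [0,0,0,0,0],
    [0,0,0,0,0],
    [0,0,0,-0.5,0],
    [0,0,0,-1.5,0],
    [0,0,0,-2.5,0],
    [0,0,0,-2.5,0],
  ],
)

```text
t: 17.6
eef_pos: [0.4058, 0.209, 0.0851]
tool_rot: [179.7, 0.3, 168.6]
wrist_force: [1.3, 0.2, -0.6]
gripper_width: 0.0404
grasp_force: 60.6
```

```bash
python3 go.py "0.4535 0.3650 0.082 168.5" "0.6010 0.249 0.018 168.5"
```

```text
[-0.63, 6.49, 0.16] 0.001
[-7.32, 3.1, 2.74] 0.001
```

Request:
jog_arm(
  commands=[
    [0,-0.1,0.9,0,0],
    [0,-0.25,2.3,0,0],
    [0,-0.4,3.8,0,0],
    [0,-0.5,5.2,0,0],
    [0,-0.6,6.2,0,0],
    [0,-0.63,6.5,0,0],
    [0,-0.63,6.5,0,0],
    [0,-0.63,6.5,0,0],
  ],
)

```text
t: 18.4
eef_pos: [0.4506, 0.3616, 0.0811]
tool_rot: [-179.9, -0.0, 168.5]
wrist_force: [-0.8, -0.9, 0.0]
gripper_width: 0.0407
grasp_force: 60.6
```

```bash
python3 look.py w7 2>/dev/null; python3 go.py "0.4535 0.3655 0.024 168.5"
```

```text
red dish 5823 (array([0.45209438, 0.36472082]), 0.03656836599111557)
blue dish 709 (array([0.58430105, 0.2268763 ]), 0.024853473529219627)
[-0.08, 0.19, 2.29] -0.001
```

Request:
jog_arm(
  commands=[
    [0,-0.07,0.12,0.8,0],
    [0,-0.07,0.12,1.5,0],
    [0,-0.07,0.12,2.0,0],
    [0,-0.07,0.12,2.25,0],
    [0,-0.07,0.12,2.3,0],
    [0,-0.07,0.12,2.3,0],
    [0,-0.07,0.12,2.3,0],
  ],
)

```text
t: 19.15
eef_pos: [0.4537, 0.366, 0.0244]
tool_rot: [180.0, 0.0, 168.5]
wrist_force: [-0.5, -1.4, 0.9]
gripper_width: 0.0408
grasp_force: 60.7
```

Request:
jog_arm(
  commands=[
    [1,0,0,0,0],
    [1,0,0,0,0],
    [1,0,0,0,0],
    [1,0,0,0,0],
    [1,0,0,-1,0],
    [1,0,0,-3,0],
    [1,0,0,-5,0],
    [1,0,0,-5.5,0],
  ],
)

```text
t: 19.95
eef_pos: [0.4565, 0.3684, 0.1676]
tool_rot: [179.5, 0.4, 168.5]
wrist_force: [0.5, 0.2, 0.0]
gripper_width: 0.0851
grasp_force: 0.0
```

```bash
python3 look.py w8 2>/dev/null; python3 go.py "0.5545 0.3728 0.165 168.5"
```

```text
red cap 1966 (array([0.45228976, 0.36626089]), 0.01817118190228939)
red dish 2524 (array([0.45152354, 0.36448386]), 0.03623482957482338)
blue cap 1481 (array([0.55185121, 0.37407315]), 0.01794087141752243)
blue dish 2925 (array([0.60158956, 0.24617499]), 0.03671324625611305)
[-3.82, 0.95, 0.12] 0.001
```

Request:
jog_arm(
  commands=[
    [1,-1.3,0.3,0,0],
    [1,-2.8,0.7,0,0],
    [1,-3.8,0.95,0,0],
    [1,-3.8,0.95,0,0],
    [1,-3.8,0.95,0,0],
    [1,-3.8,0.95,0,0],
  ],
)

```text
t: 20.6
eef_pos: [0.5494, 0.3708, 0.1602]
tool_rot: [-179.9, -0.1, 168.6]
wrist_force: [-0.4, 0.7, 1.0]
gripper_width: 0.0854
grasp_force: 0.0
```

```bash
python3 look.py w9 2>/dev/null; python3 go.py "0.5535 0.3730 0.0185 168.5"
```

```text
red cap 2763 (array([0.45137572, 0.36602914]), 0.018268447369337082)
red dish 3346 (array([0.45027107, 0.36452061]), 0.03608066961169243)
blue cap 2117 (array([0.55199063, 0.37435877]), 0.01789879985153675)
blue dish 3122 (array([0.59991181, 0.24601732]), 0.036551058292388916)
[-0.15, 0.12, 5.69] 0.002
```

Request:
jog_arm(
  commands=[
    [1,-0.1,0.12,1.6,0],
    [1,-0.1,0.12,3.2,0],
    [1,-0.1,0.12,4.6,0],
    [1,-0.1,0.12,5.4,0],
    [1,-0.1,0.12,5.65,0],
    [1,-0.1,0.12,5.65,0],
    [0,-0.1,0.12,5.65,0],
    [0,-0.1,0.12,5.65,0],
  ],
)

```text
t: 21.45
eef_pos: [0.5552, 0.3739, 0.0221]
tool_rot: [179.9, 0.1, 168.6]
wrist_force: [0.4, 0.5, 0.2]
gripper_width: 0.0591
grasp_force: 0.0
```

Request:
jog_arm(
  commands=[
    [0,0,0,0,0],
    [0,0,0,0,0],
    [0,0,0,0,0],
    [0,0,0,0,0],
    [0,0,0,-0.5,0],
    [0,0,0,-1.5,0],
    [0,0,0,-2.5,0],
    [0,0,0,-2.5,0],
  ],
)

```text
t: 22.25
eef_pos: [0.5567, 0.3744, 0.087]
tool_rot: [179.7, 0.3, 168.5]
wrist_force: [0.6, 0.4, -0.4]
gripper_width: 0.0402
grasp_force: 60.7
```

```bash
python3 go.py "0.6010 0.2478 0.082 168.5"
```

```text
[-2.74, -4.61, 0.19] 0.001
```

Request:
jog_arm(
  commands=[
    [0,-0.4,-0.7,0,0],
    [0,-1,-1.8,0,0],
    [0,-1.7,-2.9,0,0],
    [0,-2.4,-4.0,0,0],
    [0,-2.72,-4.6,0,0],
    [0,-2.72,-4.6,0,0],
    [0,-2.72,-4.6,0,0],
  ],
)

```text
t: 22.95
eef_pos: [0.5972, 0.2475, 0.082]
tool_rot: [180.0, -0.1, 168.6]
wrist_force: [0.5, 0.4, -0.8]
gripper_width: 0.04
grasp_force: 60.7
```

```bash
python3 look.py w10 2>/dev/null; python3 go.py "0.6010 0.2478 0.0255 168.5"
```

```text
red dish 1312 (array([0.47540873, 0.36278293]), 0.02452993392944336)
blue dish 5480 (array([0.59922922, 0.24816222]), 0.03691734001040459)
[-0.17, -0.01, 2.26] 0.003
```

Request:
jog_arm(
  commands=[
    [0,-0.1,0,0.8,0],
    [0,-0.1,0,1.5,0],
    [0,-0.1,0,2.0,0],
    [0,-0.1,0,2.25,0],
    [0,-0.1,0,2.3,0],
    [0,-0.1,0,2.3,0],
    [0,-0.1,0,2.3,0],
  ],
)

```text
t: 23.7
eef_pos: [0.6004, 0.2481, 0.0259]
tool_rot: [179.9, -0.0, 168.6]
wrist_force: [-2.5, 1.2, 3.5]
gripper_width: 0.0406
grasp_force: 61.1
```

Request:
jog_arm(
  commands=[
    [1,0,0,0,0],
    [1,0,0,0,0],
    [1,0,0,0,0],
    [1,0,0,0,0],
    [1,0,0,-1,0],
    [1,0,0,-3,0],
    [1,0,0,-5,0],
    [1,0,0,-6,0],
  ],
)

```text
t: 24.5
eef_pos: [0.6029, 0.2468, 0.1803]
tool_rot: [179.8, 0.3, 168.5]
wrist_force: [0.8, 0.3, 0.2]
gripper_width: 0.0853
grasp_force: 0.0
```

Request:
jog_arm(
  commands=[
    [1,4,0,-2,0],
    [1,4,0,-2,0],
    [1,4,0,-2,0],
    [1,4,0,-2,0],
  ],
)

```text
t: 24.9
eef_pos: [0.5017, 0.2674, 0.2265]
tool_rot: [179.9, 0.1, 168.7]
wrist_force: [0.5, -0.2, -0.3]
gripper_width: 0.0856
grasp_force: 0.0
```

```bash
python3 look.py w11 2>/dev/null
python3 - <<'E'
from h import *
p,d=snapshot("scene"); cv2.imwrite("pics/s2.png",p[:,:,::-1])
E
```

```text
red cap 1465 (array([0.45193744, 0.3671692 ]), 0.018337227404117584)
red dish 2106 (array([0.45093891, 0.36567155]), 0.03606939688324928)
blue cap 1010 (array([0.59942621, 0.24802999]), 0.01824977435171604)
blue dish 1418 (array([0.59986103, 0.24779746]), 0.03651275113224983)
```

View pics/s2.png

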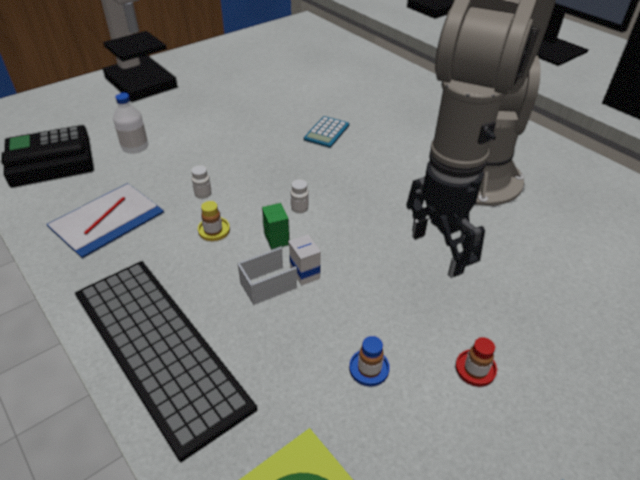

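The bottles stand upright in their dishes: yellow (211,219), blue (371,358) and red (481,359). The carton is back at (305,260), the spares are untouched, and the arm is clear. Handing in.

```bash
python3 -c "
from bench import *
print(job_done())"
```

```text
the job is handed in; nothing more can be done
None
```

I handed the job in at about 25 s of the 122 s. In the last camera checks, all three bottles stood upright in their matching dishes within about 3 mm of centre, the carton was upright and square about 3 mm from its start, and the spares looked untouched; no verdict came back.

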